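# Gauge a pump pin in the tapered slot and set the accept lever

### The arm

A 6-joint arm with a two-finger parallel gripper is mounted at the origin on the work surface. World frame = base frame: x ahead of the robot, y to its left, z up, the work surface at z = 0. Lengths are in m, angles in degrees, forces in N, time in s.
With the tool pointing down it reaches from about 0.4 to 0.825 m from the base axis. Payload 7 kg.
Tool frame: the origin (TCP) lies on the centre line of the jaws, within the pads' length; the fingertips stand r.tip_reach ahead of it and the grasp point (between the pads) is the TCP (r.tip_reach is the distance from the TCP to the fingertips, in m); z points along the fingers, y is the line along which they close (so a half turn about z gives the same grasp; the last joint's range is limited). The gripper opens to 88 mm and grips with 3 to 60 N. Pads are 19 mm wide; open, the fingers measure 130 mm over their backs; the gripper's body (78 mm by 193 mm) begins 47 mm behind the grasp point.
Start: joints at [-55.972, 20.546, 0.682, 0, -70.136, -16.507], TCP at [0.203, -0.644, 0.246] pointing down, gripper open.
Joint ranges: [-176.03, 176.03], [-82.01, 121.73], [-58.28, 71.71], [-173.87, 95.51], [-174.79, -0.11], [-173.66, 173.66]. Speed limits (degrees/s): [136.94, 136.94, 172.46, 180, 180, 180].

### API

Orientations are given as [roll, pitch, yaw] about the fixed x, y, z axes, in that order (R = Rz(yaw) Ry(pitch) Rx(roll)).
In Python, from plant import sensors, cams, r gives the robot as it stands.
- The arm moves only by the tool drive_tool, never from a script. Its argument "rows" is a list of rows, each an object of numbers: "fingers": the gripper's target within -1 to 1 (fully open at 1, half-way at 0, shut at -1); "x", "y", "z": the shift along the tool's x, y, z in m; "spin": the turn about the tool's z in rad. A call has 1 to 10 rows; each row is the pose to reach, as a shift and turn from the pose commanded when the call began, along the tool's axes at that moment; what a row does not reach only later rows make up. A row lasts 1/8 s, in which the tool goes at most 62.5 mm and 10.7 degrees, less where a joint would pass 70% of its speed; a pose out of reach is approached as far as the arm can. A call with a gripper value outside its range is refused whole. The fingers move at their own pace and stop on an object; "newtons" is the grip in N (left out, the last holds). Time passes only in rows, so rows that repeat a pose let the fingers close. It gives the time, the measured TCP pose, the force, the opening and the grip force at its end, in the units of the state.
- sensors.get_state(): the state, without advancing time (a new reading comes with each control period).
- cams.capture(name): name is "scene" or "top" or "wrist"; returns a dict with "pixels" (480x640x3 uint8, red, green, blue), "intrinsics" (3x3 intrinsics, pixels), "eye" and "orientation" of the camera in the world; the wrist camera has in their place "T_tool_cam" (4x4, takes a point from camera to tool coordinates, whose origin is the TCP and whose axes are the flange's). Camera axes: x right, y up, looking along -z (the intrinsics and any distortion apply to the point x, -y, -z); pixel columns grow to the right and rows downward; lengths in m; the calibration is good to about 2 mm. The wrist camera is an equidistant fisheye: a pixel r from the principal point sees the ray r / f radians off the axis. A picture is of the moment at which its call begins: read the wrist's pose just before it. There is no depth.
- r.close_job(): hands the job in; it is judged then, once.
The state is a dict: "time_s": time; "joints": joint angles; "qd": joint speeds; "joint_torque": joint torques, N m; "tcp_pos": TCP position; "eef_rot": TCP orientation; "contact_force": force on the tool from outside, world axes, zero at the start; "moment": the same for the moment, N m; "gripper_width": finger opening in m; "gripper_force": force on a finger pad.
Only numpy, scipy, OpenCV 4.12 (cv2) and the standard library are available. Lean on these libraries where they do the work, as an engineer would, in place of code of your own. Each camera call takes 0.05 s, during which the arm holds its last target. There are 200 camera calls.

### The job

Stand the red-banded steel pin upright in the wide end of the tapered slot gauge, just ahead of the carriage's pusher blade, and let go of it. Then push the carriage by its black handle so that the blade slides the pin along the slot until it wedges, snug under a light push of about 10 N and never more than 25 N, and leave blade and pin there. Read where the carriage's pointer stopped: if it is on the green strip push the lever fully over to its green side, if on the red strip fully over to its red side (on the white border line either will do), and leave the other pins alone.

Things in the scene. Friction and masses are not known exactly. Their poses are not given: they have to be found in the camera images.
- sample_mid (a point): Centre (half-way up) of the loose steel pin to be gauged: an upright cylinder 18 mm in diameter, 60 mm tall, about 80 to 130 g, with a red band near its top and a red spot on its top. z along the pin. It stands in the blue tray among two like pins with white bands, 75 mm apart.
- pin_b_mid (a point): Centre of a bystander pin, white band, same size, in the tray.
- pin_c_mid (a point): Centre of the other bystander pin, white band, same size, in the tray.
- tray: Blue tray, 250 x 90 mm, walls 10 mm high, its floor 4 mm thick; fixed. Origin at the centre of its underside, x along its length.
- gauge: Grey base plate of the gauge, fixed, 12 mm thick, x from -200 to +120 mm, y from -75 to +75 mm. Origin on its underside. x runs along the slot from its wide end (-x) to its narrow end (+x); the slot lies about y = 0, its floor is the plate's top. The straight steel fence bounds it on the +y side, the brass jaw on the -y side, both 14 mm high.
- mouth (a point): Point on the slot's floor in its wide end where the pin is to be stood: gauge x = -75 mm, y = -3 mm. The slot is 24 to 31 mm wide here.
- border (a point): White border line of the scale on the plate beyond the fence (+y side), at gauge x = +11 mm. The green strip runs from x = -64 mm up to it, the red strip from it to x = +86 mm.
- fence: Straight steel fence, 250 mm long, 14 mm high above the plate; inner face at y = +10 mm of the gauge. Origin on that face at plate height. Opposite, on the -y side, the brass jaw (200 x 26 x 14 mm) closes on it by 0.1 rad; it is screwed down at a setting that differs every time (20 mm along, 1.5 mm across either way), so the pin may stop anywhere from x = -16 to +56 mm of the gauge (its centre).
- blade (a point): Steel pusher blade of the carriage, 12 mm wide, 3 to 14 mm above the plate. Origin at plate height under its tip, which pushes the pin; it points along +x of the gauge.
- handle (a point): Black upright handle of the carriage, 16 mm along the slot, 24 mm across it, its top 73 mm above the plate; this point lies 50 mm above the plate (23 mm under the handle's top), 42 mm behind the blade's tip. Its axes are those of the gauge.
- carriage (a joint): Travel of the carriage along +x of the gauge, m, 0 to 0.200; starts at 0 to 0.015. Stays where it is left (friction about 3 N, which adds to the force on the tool). Blade tip and orange pointer are at gauge x = -0.125 + travel; the white border line is at travel 0.136, green below, red above.
- sel_tip (a point): Ball at the free end of the black selector lever, 80 mm long, on a grey block with a green patch on one side (the block's +x side) and a red one on the other (-x).
- sel_base: Grey block of the selector lever, fixed, 70 x 50 x 25 mm. Origin at the centre of its underside; the lever swings in its x-z plane about a pivot 22 mm above it (upright, its tip is about 102 mm up); it takes about 1 N at the tip to move and stops hard at both ends.
- sel (a joint): Angle of the selector lever, rad: 0 fully over to the red side (leaning to the block's -x, the robot's side), 1.0 fully over to the green side (+x), 0.5 upright. It starts near upright and stays where it is left.
There are look-alikes about, which are no part of the job. What is meant by the sel_base is not purple, and is the smaller of those in its own colour.

How it is judged (in metres and radians):
On the way, in this order (a step that is already met when the one before it is completed fails the run):
1. the red-banded pin stands released in the slot, ahead of the blade (angle between sample_mid's own z axis and vertical below 0.12 rad and z of sample_mid in the frame of gauge below 0.046 m and x of sample_mid in the frame of gauge between -0.112 and 0.09 m and y of sample_mid in the frame of fence between -0.03 and -0.006 m and contact force between the fingers and sample below 0.1 N), for 0.2 s.
2. the pin is wedged snug between fence and jaw, the blade up against it (contact force between the fingers and sample below 0.1 N and contact force between sample and fence above 3 N and x of sample_mid in the frame of blade between 0.006 and 0.012 m), for 0.2 s.
3. the lever is fully over to the side of the colour that the pointer shows (((value of joint carriage below 0.139 m and value of joint sel above 0.85 rad) or (value of joint carriage above 0.133 m and value of joint sel below 0.15 rad))), for 0.2 s.
At the end, for the whole second after the job is handed in: The pin stands upright (0.12 rad) on the slot floor, wedged (over 0.3 N on the fence), blade tip within 3 mm of it; lever within 0.15 rad of its green end if carriage travel is under 0.136 m, of its red end if over (within 3 mm: either); all released and at rest (angle between sample_mid's own z axis and vertical below 0.12 rad and z of sample_mid in the frame of gauge below 0.046 m and x of sample_mid in the frame of gauge below 0.09 m and contact force between sample and fence above 0.3 N and x of sample_mid in the frame of blade between 0.006 and 0.012 m and linear speed of sample below 0.01 m/s and ((value of joint carriage below 0.139 m and value of joint sel above 0.85 rad) or (value of joint carriage above 0.133 m and value of joint sel below 0.15 rad))); the robot touches nothing.
It fails at once if the pin is pushed or jammed with more than 25 N by the blade or against the fence (contact force between sample and carriage above 25 N or contact force between sample and fence above 25 N).
It fails at once if a bystander pin is moved by more than 15 mm (distance of any of pin_b_mid, pin_c_mid from where it was at the start of the episode above 0.015 m).
It also fails if it takes over 61 s, if anything falls off the work surface, if the arm or the gripper's body presses on something with over 40 N, if the wrist force passes 120 N, or if a joint passes its speed limit or range.

## Working session

There is one attempt and no reset: what is moved stays moved. The work goes in short steps, Python scripts to look and compute and a tool call to move; the robot and the scene stay as the last step left them, time stands still between calls to the robot, and variables do not carry over. Pictures are saved under pics/ and viewed, at most 10 in all, crops included, and the job is handed in when it is done.

Besides the shell and the picture viewer there is one more tool, called after "Emit:" as name(argument=value, ...), one argument or row to a line, values as JSON. drive_tool: Moves the arm, as the interface text tells. Its arguments: {"type":"object","properties":{"rows":{"type":"array"},"newtons":{"type":"number"}},"required":["rows"]}

```bash
mkdir -p pics; ls
cat > h.py <<'E'
import numpy as np, cv2, pickle
from plant import sensors, cams, r
def snap(n,f):
    s=sensors.get_state(); c=cams.capture(n); c['s']=s
    cv2.imwrite(f'pics/{f}.png',c['pixels'][:,:,::-1]); pickle.dump(c,open(f'{f}.pkl','wb')); return c
def load(f): return pickle.load(open(f'{f}.pkl','rb'))
E
python3 - <<'E'
from h import *
for n in('scene','top'):
    c=snap(n,n+'0'); print({k:v for k,v in c.items() if k not in('pixels','s')})
print(c['s'],r.tip_reach)
E
```

```text
pics
{'intrinsics': array([[445.64149856,   0.        , 319.62474744],
       [  0.        , 445.64149856, 242.00528061],
       [  0.        ,   0.        ,   1.        ]]), 'eye': array([1.06350599, 0.55032431, 0.67207758]), 'orientation': array([ 53.82454121,  -0.61465647, 139.0353956 ])}
{'intrinsics': array([[440.24063988,   0.        , 326.72049836],
       [  0.        , 440.24063988, 245.60483063],
       [  0.        ,   0.        ,   1.        ]]), 'eye': array([ 0.40399823, -0.04219683,  1.05559093]), 'orientation': array([  6.03048558,   0.14144956, -88.75775327])}
{'time_s': 0.05, 'joints': array([-5.59723133e+01,  2.05909367e+01,  6.34525376e-01, -1.78997502e-02,
       -7.01350895e+01, -1.65081831e+01]), 'qd': array([ 0.03028022, -0.08883588,  0.10301316,  0.10523802, -0.02289945,
       -0.03050087]), 'joint_torque': array([-1.18963631e-03, -5.84670961e+01,  2.94058621e+01,  7.02593118e+00,
        1.02345168e-02, -6.92507888e-05]), 'tcp_pos': array([ 0.20304527, -0.64327374,  0.24464097]), 'eef_rot': array([ 1.79907489e+02, -9.86903391e-03, -1.62486584e+02]), 'contact_force': array([-0.1110976 , -0.0912267 ,  0.25076827]), 'moment': array([-0.02717693, -0.02847571,  0.01881467]), 'gripper_force': 0.0, 'gripper_width': 0.08745506560563901} 0.019
```

View pics/top0.png

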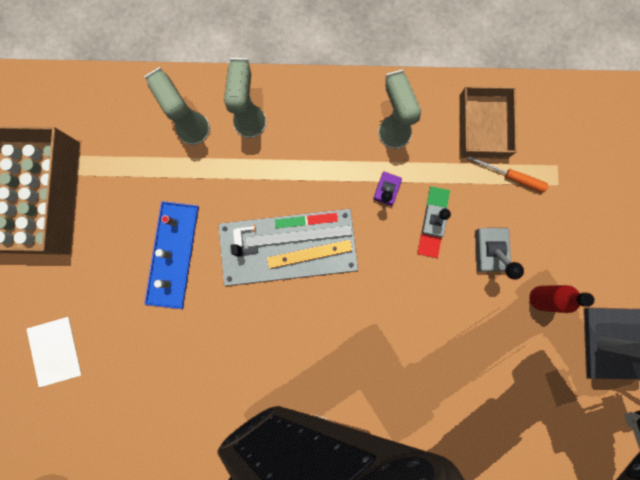

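View pics/scene0.png

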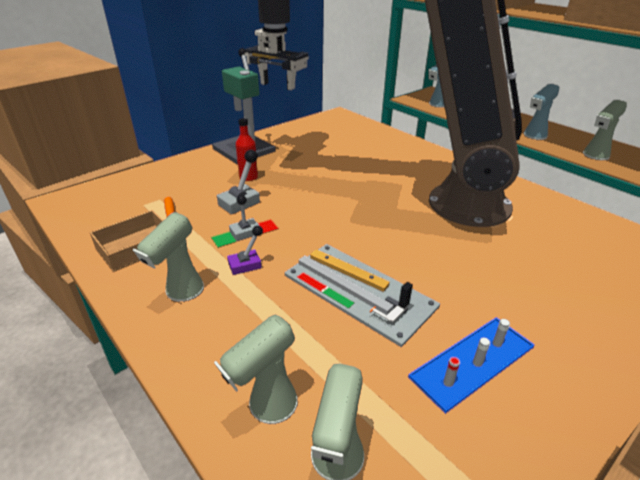

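Top view: red pin top at (166,219), white pins (159,253) and (158,284). Lever candidates are purple (388,190), large grey (495,250) and small grey with the green/red patches (436,218); I choose the last. Checking in enlarged crops.

Run:
```python
from h import *
p=load('top0')['pixels'][:,:,::-1]
a=cv2.resize(p[195:295,215:365],None,fx=5,fy=5,interpolation=3)   # 750x500
cv2.imwrite('pics/c1.png',a)
b=cv2.resize(p[200:310,140:205],None,fx=5,fy=5,interpolation=3)
d=cv2.resize(p[165:275,370:465],None,fx=5,fy=5,interpolation=3)
cv2.imwrite('pics/c2.png',np.hstack([b,d]));print(b.shape,d.shape)
```

```text
(550, 325, 3) (550, 475, 3)
```

View pics/c1.png

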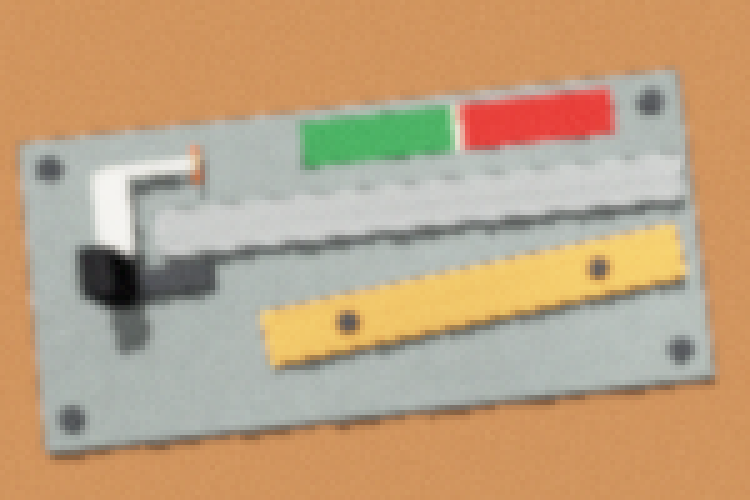

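View pics/c2.png

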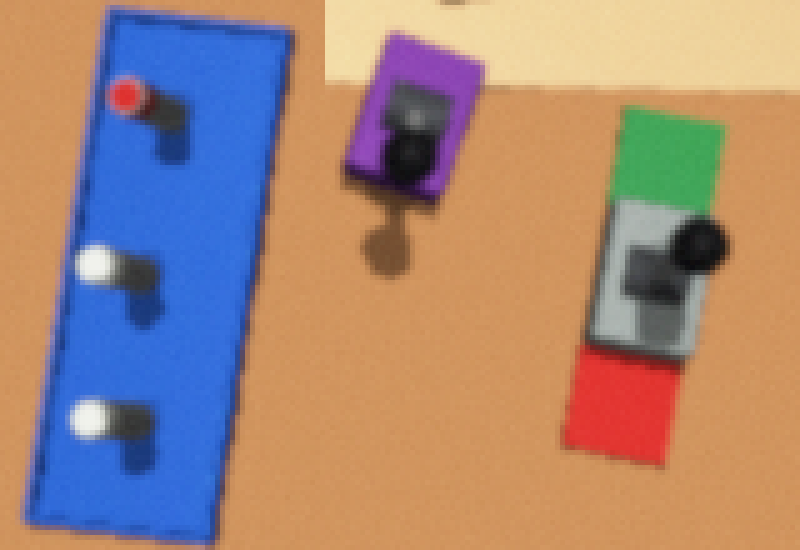

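Crop: red pin top at c2 (126,97), whites at (96,265) and (89,420). The small grey block with patches has its ball at (699,245). The gauge's corners in c1 are (20,145), (676,72), (712,377), (50,450).

```bash
cat >> h.py <<'E'
from scipy.spatial.transform import Rotation as R
def ray(c,uv,dist=None):
    K=c['intrinsics']; uv=np.asarray(uv,float)
    d=np.array([(uv[0]-K[0,2])/K[0,0],(uv[1]-K[1,2])/K[1,1]])
    if 'T_tool_cam' in c:
        th=np.linalg.norm(d); u=d/max(th,1e-9)*np.sin(th); v=np.array([u[0],-u[1],-np.cos(th)])
        T=np.asarray(c['T_tool_cam']); s=c['s']; Rt=R.from_euler('xyz',s['eef_rot'],degrees=True).as_matrix()
        return s['tcp_pos']+Rt@T[:3,3], Rt@T[:3,:3]@v
    return c['eye'],R.from_euler('xyz',c['orientation'],degrees=True).as_matrix()@np.array([d[0],-d[1],-1])
def at(c,uv,z):
    o,d=ray(c,uv); return o+d*(z-o[2])/d[2]
def fit2(P,Q): # planar rigid P->Q
    P=np.array(P);Q=np.array(Q)[:,:2];p=P.mean(0);q=Q.mean(0);A=P-p;B=Q-q
    th=np.arctan2((A[:,0]*B[:,1]-A[:,1]*B[:,0]).sum(),(A*B).sum());M=np.array([[np.cos(th),-np.sin(th)],[np.sin(th),np.cos(th)]])
    t=q-M@p; return th,t,np.abs((M@P.T).T+t-Q).max()
E
python3 - <<'E'
from h import *
c=load('top0'); f=lambda u,v,o:((u+.5)/5-.5+o[0],(v+.5)/5-.5+o[1])
g=lambda u,v,z:at(c,f(u,v,(215,195)),z); t=lambda u,v,z:at(c,f(u,v,(140,200)),z); l=lambda u,v,z:at(c,f(u-325,v,(370,165)),z)
th,tt,e=fit2([(-.2,.075),(.12,.075),(.12,-.075),(-.2,-.075)],[g(20,145,.012),g(676,72,.012),g(712,377,.012),g(50,450,.012)])
print('gauge',np.degrees(th),tt,e); M=R.from_euler('z',th).as_matrix()[:2,:2]
G=lambda p:np.round(M@p+tt,4)
print('mouth',G([-.075,-.003]),'border chk',(M.T@(g(457,127,.012)[:2]-tt)),'pointer',M.T@(g(196,165,.025)[:2]-tt), 'handle top',M.T@(g(108,275,.085)[:2]-tt))
print('pins',[t(*p,.064).round(4) for p in((126,97),(96,265),(89,420))])
th2,t2,e2=fit2([(.09/2*-1,0),(.0,.0)],[t(1,1,0),t(1,1,0)]) if 0 else (0,0,0)
print('tray corners',[t(*p,.01).round(3) for p in((108,10),(293,33),(213,545),(27,520))])
print('block',[l(*p,.025).round(4) for p in((615,200),(712,212),(692,358),(588,343))],'ball',l(699,245,.102))
s=load('scene0')
print('scene pin',at(s,(454,362),.064),at(s,(484,343),.064),'ball', at(s,(258,231),.1),at(s,(240,198),.1))
E
```

```text
gauge -82.35351007888893 [0.51518379 0.01638355] 0.002614358871863842
mouth [0.5022 0.0903] border chk [0.0104998  0.05878735] pointer [-0.11373336  0.05232437] handle top [-0.14800529 -0.00224899]
pins [array([0.5618, 0.3332, 0.064 ]), array([0.4846, 0.3421, 0.064 ]), array([0.4147, 0.341 , 0.064 ])]
tray corners [array([0.613, 0.365, 0.01 ]), array([0.603, 0.275, 0.01 ]), array([0.358, 0.3  , 0.01 ]), array([0.368, 0.388, 0.01 ])]
block [array([ 0.6159, -0.2748,  0.025 ]), array([ 0.6111, -0.3208,  0.025 ]), array([ 0.541 , -0.3109,  0.025 ]), array([ 0.547 , -0.2619,  0.025 ])] ball [ 0.58076944 -0.29420245  0.102     ]
scene pin [0.56512804 0.333976   0.064     ] [0.48935714 0.34376677 0.064     ] ball [ 0.62430891 -0.15723535  0.1       ] [ 0.57604998 -0.30604358  0.1       ]
```

```bash
cat >> h.py <<'E'
def delta(target,yaw,s=None):
    s=s or sensors.get_state(); Rt=R.from_euler('xyz',s['eef_rot'],degrees=True)
    d=Rt.inv().apply(np.asarray(target)-s['tcp_pos'])
    a=-(yaw-s['eef_rot'][2]); a=(a+90)%180-90
    print('shift',d.round(4),'spin',round(np.radians(a),3),'tcp',s['tcp_pos'].round(4),s['eef_rot'].round(1),'t',round(s['time_s'],2))
E
python3 - <<'E'
from h import *
c=load('top0');s=load('scene0')
print(at(s,(245,150),0),at(c,(612,345),0),'bottle',at(c,(540,298),0.0),at(s,(246,175),0),'top?',at(c,(586,299),.2),at(s,(243,124),.2))
delta([.25,-.6,.33],180); delta([.562,.333,.20],180)
E
```

```text
[ 0.29551195 -0.72683949  0.        ] [ 0.29485007 -0.71287914  0.        ] bottle [ 0.40101782 -0.54702802  0.        ] [ 0.39742056 -0.56576338  0.        ] top? [ 0.40158952 -0.53982926  0.2       ] [ 0.43351001 -0.49485768  0.2       ]
shift [-0.0578  0.0273 -0.0853] spin 0.306 tcp [ 0.2031 -0.6433  0.2447] [ 179.9   -0.  -162.5] t 0.1
shift [-0.6361  0.823   0.0458] spin 0.306 tcp [ 0.2031 -0.6433  0.2447] [ 179.9   -0.  -162.5] t 0.1
```

Emit:
drive_tool(
  rows=[
    {"z":-0.06,"fingers":0},
    {"z":-0.1},
    {"x":-0.04,"y":0.05,"z":-0.1},
    {"x":-0.09,"y":0.11,"z":-0.1},
    {"x":-0.13,"y":0.16,"z":-0.1,"spin":0.1},
    {"x":-0.17,"y":0.21,"z":-0.1,"spin":0.2},
    {"x":-0.21,"y":0.26,"z":-0.1,"spin":0.3},
    {"x":-0.25,"y":0.31,"z":-0.1,"spin":0.3},
    {"x":-0.29,"y":0.36,"z":-0.1,"spin":0.3},
    {"x":-0.33,"y":0.41,"z":-0.1,"spin":0.3},
  ],
  newtons=20,
)

```text
invalid input
```

Run:
```python
from h import *
s=sensors.get_state(); print(s['gripper_width'])
delta([.562,.333,.18],180)
```

```text
0.08749539207140257
shift [-0.6361  0.8229  0.0658] spin 0.306 tcp [ 0.2031 -0.6433  0.2447] [ 179.9   -0.  -162.5] t 0.1
```

Emit:
drive_tool(
  rows=[
    {"fingers":0,"x":0,"y":0,"z":-0.06,"spin":0},
    {"fingers":0,"x":0,"y":0,"z":-0.1,"spin":0},
    {"fingers":0,"x":-0.04,"y":0.05,"z":-0.1,"spin":0},
    {"fingers":0,"x":-0.08,"y":0.1,"z":-0.1,"spin":0},
    {"fingers":0,"x":-0.12,"y":0.15,"z":-0.1,"spin":0.1},
    {"fingers":0,"x":-0.16,"y":0.2,"z":-0.1,"spin":0.2},
    {"fingers":0,"x":-0.2,"y":0.25,"z":-0.1,"spin":0.3},
    {"fingers":0,"x":-0.24,"y":0.3,"z":-0.1,"spin":0.3},
    {"fingers":0,"x":-0.28,"y":0.35,"z":-0.1,"spin":0.3},
    {"fingers":0,"x":-0.32,"y":0.4,"z":-0.1,"spin":0.3},
  ],
  newtons=20,
)

```text
time_s: 1.35
tcp_pos: [0.3835, -0.1754, 0.3456]
eef_rot: [180.0, 0.0, -179.7]
contact_force: [1.7, -0.2, 0.3]
gripper_width: 0.0439
gripper_force: 0.0
```

Run:
```python
from h import *
s=sensors.get_state(); print(s['gripper_width'])
delta([.562,.333,.18],180)
```

```text
0.04386714747028001
shift [-0.1812  0.5073  0.1658] spin 0.006 tcp [ 0.3835 -0.1754  0.3456] [ 180.     0.  -179.7] t 1.35
```

Emit:
drive_tool(
  rows=[
    {"fingers":0.4,"x":-0.02,"y":0.056,"z":0,"spin":0},
    {"fingers":0.4,"x":-0.04,"y":0.113,"z":0,"spin":0},
    {"fingers":0.4,"x":-0.06,"y":0.17,"z":0,"spin":0},
    {"fingers":0.4,"x":-0.08,"y":0.225,"z":0.02,"spin":0},
    {"fingers":0.4,"x":-0.1,"y":0.28,"z":0.04,"spin":0},
    {"fingers":0.4,"x":-0.12,"y":0.33,"z":0.06,"spin":0},
    {"fingers":0.4,"x":-0.14,"y":0.38,"z":0.09,"spin":0},
    {"fingers":0.4,"x":-0.16,"y":0.43,"z":0.12,"spin":0},
    {"fingers":0.4,"x":-0.178,"y":0.48,"z":0.15,"spin":0},
    {"fingers":0.4,"x":-0.181,"y":0.505,"z":0.166,"spin":0},
  ],
)

```text
time_s: 2.6
tcp_pos: [0.5614, 0.3304, 0.1765]
eef_rot: [-179.9, -0.1, -179.6]
contact_force: [-0.1, -1.3, 0.3]
gripper_width: 0.0612
gripper_force: 0.0
```

Run:
```python
from h import *
c=snap('wrist','w1'); print(c['intrinsics'],np.asarray(c['T_tool_cam']).round(3)); delta([.562,.333,.055],180,c['s'])
```

```text
[[371.64829954   0.         320.91256458]
 [  0.         371.64829954 235.15196353]
 [  0.           0.           1.        ]] [[ 0.     0.956  0.293  0.078]
 [ 1.    -0.    -0.    -0.001]
 [-0.     0.293 -0.956 -0.138]
 [ 0.     0.     0.     1.   ]]
shift [-0.0009  0.0029  0.1215] spin 0.007 tcp [0.5614 0.3304 0.1765] [-1.799e+02 -1.000e-01 -1.796e+02] t 2.6
```

View pics/w1.png

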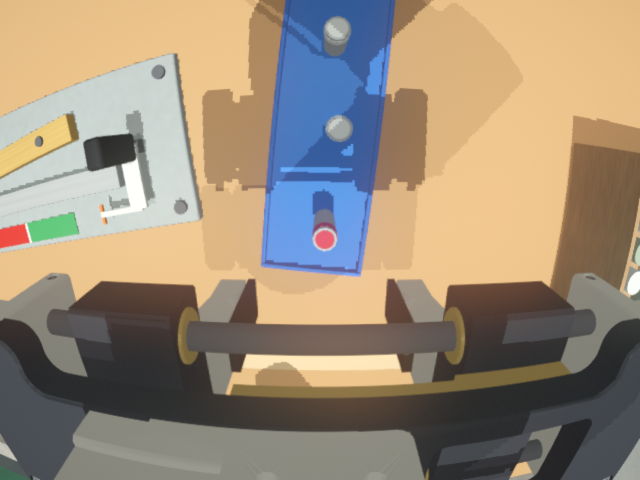

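The wrist view shows the red pin's top at (324,239), midway between the fingers. Whites are at (339,128) and (338,30), clear of the fingers.

Run:
```python
from h import *
c=load('w1')
for p in((324,239),(339,127),(338,29)): print(at(c,p,.064))
f=lambda u,v:((u+.5)/5-.5+215,(v+.5)/5-.5+195)
print('plate corners',at(c,(174,54),.012),at(c,(201,218),.012),'border',at(c,(29,231),.012),'pointer',at(c,(103,214),.03))
th=np.radians(-82.35);M=R.from_euler('z',th).as_matrix()[:2,:2]
print(M@[-.2,-.075]+[.5152,.0164],M@[-.2,.075]+[.5152,.0164],M@[.011,.055]+[.5152,.0164])
```

```text
[0.56235194 0.33165726 0.064     ]
[0.48431012 0.34097993 0.064     ]
[0.41675082 0.33982501 0.064     ]
plate corners [0.41718678 0.20497201 0.012     ] [0.560495   0.22503762 0.012     ] border [0.57294905 0.01394931 0.012     ] pointer [0.55158174 0.13513637 0.03      ]
[0.41424325 0.20463585] [0.56290821 0.22460405] [0.57117482 0.01281958]
```

Emit:
drive_tool(
  rows=[
    {"fingers":0.4,"x":-0.001,"y":0.001,"z":0.05,"spin":0},
    {"fingers":0.4,"x":-0.001,"y":0.001,"z":0.1,"spin":0},
    {"fingers":0.4,"x":-0.001,"y":0.001,"z":0.12,"spin":0},
    {"fingers":0.4,"x":-0.001,"y":0.001,"z":0.12,"spin":0},
    {"fingers":-0.8,"x":-0.001,"y":0.001,"z":0.12,"spin":0},
    {"fingers":-0.8,"x":-0.001,"y":0.001,"z":0.12,"spin":0},
    {"fingers":-0.8,"x":-0.001,"y":0.001,"z":0.12,"spin":0},
    {"fingers":-0.8,"x":-0.001,"y":0.001,"z":0.12,"spin":0},
    {"fingers":-0.8,"x":-0.001,"y":0.001,"z":0.12,"spin":0},
  ],
  newtons=20,
)

```text
time_s: 3.78
tcp_pos: [0.5626, 0.3298, 0.0598]
eef_rot: [180.0, 0.0, -179.7]
contact_force: [-0.2, -0.2, 1.4]
gripper_width: 0.0177
gripper_force: 20.0
```

Run:
```python
from h import *
delta([.502,.0905,.16],-172.35)
```

```text
shift [ 0.062  -0.2389 -0.1003] spin -0.128 tcp [0.5626 0.3298 0.0598] [ 180.     0.  -179.7] t 3.77
```

Emit:
drive_tool(
  rows=[
    {"fingers":-0.8,"x":0,"y":0,"z":-0.05,"spin":0},
    {"fingers":-0.8,"x":0,"y":0,"z":-0.1,"spin":0},
    {"fingers":-0.8,"x":0.015,"y":-0.05,"z":-0.1,"spin":-0.03},
    {"fingers":-0.8,"x":0.03,"y":-0.1,"z":-0.1,"spin":-0.06},
    {"fingers":-0.8,"x":0.045,"y":-0.15,"z":-0.1,"spin":-0.1},
    {"fingers":-0.8,"x":0.06,"y":-0.2,"z":-0.1,"spin":-0.128},
    {"fingers":-0.8,"x":0.062,"y":-0.239,"z":-0.1,"spin":-0.128},
    {"fingers":-0.8,"x":0.062,"y":-0.239,"z":-0.08,"spin":-0.128},
    {"fingers":-0.8,"x":0.062,"y":-0.239,"z":-0.06,"spin":-0.128},
    {"fingers":-0.8,"x":0.062,"y":-0.239,"z":-0.06,"spin":-0.128},
  ],
)

```text
time_s: 5.03
tcp_pos: [0.5009, 0.0897, 0.1184]
eef_rot: [-179.9, -0.2, -172.4]
contact_force: [-0.6, 0.4, -0.3]
gripper_width: 0.0172
gripper_force: 19.9
```

Run:
```python
from h import *
c=snap('wrist','w2'); delta([.502,.0905,.07],-172.35,c['s'])
cv2.imwrite('pics/w2c.png',cv2.resize(c['pixels'][80:400,120:520,::-1],None,fx=1.8,fy=1.8,interpolation=3))
```

```text
shift [-0.0013  0.0007  0.0484] spin -0.0 tcp [0.5009 0.0897 0.1184] [-179.9   -0.2 -172.4] t 5.03
```

View pics/w2c.png

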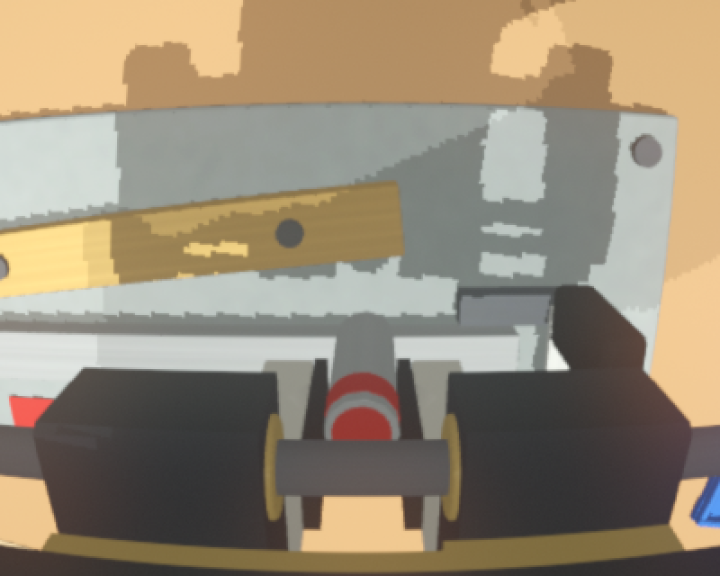

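The wrist crop shows the pin held upright above the slot. The jaw's inner top edge passes (403,257), the fence's inner edge about (365,333), and the blade tip is at (457,305).

Run:
```python
from h import *
c=load('w2'); s=c['s']; th=np.radians(-82.35);M=R.from_euler('z',th).as_matrix()[:2,:2]
f=lambda u,v:((u+.5)/1.8-.5+120,(v+.5)/1.8-.5+80)
for n,u,v,z in(('jaw corner',403,257,.026),('fence top edge',365,334,.026),('fence L',100,331,.026),('fence foot',300,318,.012),('blade top near',457,290,.026),('blade top far',460,325,.026),('pintop',362,422,.123),('bolt',645,151,.014),('platecorner',677,115,.012)):
    p=at(c,f(u,v),z)[:2]; print(n,(M.T@(p-[.5152,.0164])).round(4),p.round(4))
print('tcp',M.T@(s['tcp_pos'][:2]-[.5152,.0164]))
```

```text
jaw corner [-0.0883 -0.0209] [0.4827 0.1011]
fence top edge [-0.0747  0.0085] [0.5137 0.0916]
fence L [0.0286 0.0085] [ 0.5274 -0.0108]
fence foot [-0.0494  0.0074] [0.516  0.0664]
blade top near [-0.1082 -0.0085] [0.4923 0.1225]
blade top far [-0.1099  0.0051] [0.5056 0.126 ]
pintop [-0.0737 -0.0082] [0.4972 0.0884]
bolt [-0.1823 -0.0605] [0.431 0.189]
platecorner [-0.1964 -0.0753] [0.4144 0.201 ]
tcp [-0.07453329 -0.00438542]
```

Emit:
drive_tool(
  rows=[
    {"fingers":-0.8,"x":0,"y":0,"z":0.02,"spin":0},
    {"fingers":-0.8,"x":0,"y":0,"z":0.035,"spin":0},
    {"fingers":-0.8,"x":0,"y":0,"z":0.044,"spin":0},
    {"fingers":-0.8,"x":0,"y":0,"z":0.048,"spin":0},
    {"fingers":-0.8,"x":0,"y":0,"z":0.048,"spin":0},
    {"fingers":-0.8,"x":0,"y":0,"z":0.048,"spin":0},
  ],
)

```text
time_s: 5.82
tcp_pos: [0.5022, 0.0905, 0.072]
eef_rot: [180.0, 0.0, -172.3]
contact_force: [-0.0, 0.0, -0.6]
gripper_width: 0.0173
gripper_force: 19.9
```

Emit:
drive_tool(
  rows=[
    {"fingers":-0.8,"x":0,"y":0,"z":0.002,"spin":0},
    {"fingers":-0.8,"x":0,"y":0,"z":0.003,"spin":0},
    {"fingers":-0.8,"x":0,"y":0,"z":0.003,"spin":0},
    {"fingers":-0.8,"x":0,"y":0,"z":0.003,"spin":0},
  ],
)

```text
time_s: 6.32
tcp_pos: [0.5019, 0.0904, 0.0686]
eef_rot: [-180.0, -0.0, -172.3]
contact_force: [-0.7, 0.5, -1.1]
gripper_width: 0.0175
gripper_force: 19.9
```

Emit:
drive_tool(
  rows=[
    {"fingers":-0.8,"x":0,"y":0,"z":0.001,"spin":0},
    {"fingers":-0.8,"x":0,"y":0,"z":0.001,"spin":0},
    {"fingers":-0.8,"x":0,"y":0,"z":0.001,"spin":0},
  ],
)

```text
time_s: 6.7
tcp_pos: [0.5021, 0.0904, 0.0678]
eef_rot: [180.0, 0.0, -172.3]
contact_force: [-0.9, 0.5, 2.2]
gripper_width: 0.0177
gripper_force: 19.9
```

Emit:
drive_tool(
  rows=[
    {"fingers":-0.4,"x":0,"y":0,"z":0,"spin":0},
    {"fingers":-0.3,"x":0,"y":0,"z":0,"spin":0},
    {"fingers":-0.2,"x":0,"y":0,"z":0,"spin":0},
    {"fingers":-0.2,"x":0,"y":0,"z":0,"spin":0},
    {"fingers":-0.2,"x":0,"y":0,"z":-0.04,"spin":0},
    {"fingers":-0.2,"x":0,"y":0,"z":-0.08,"spin":0},
    {"fingers":-0.2,"x":0,"y":0.045,"z":-0.09,"spin":0},
    {"fingers":-0.2,"x":0,"y":0.08,"z":-0.09,"spin":0},
    {"fingers":-0.2,"x":0,"y":0.08,"z":-0.09,"spin":0},
    {"fingers":-0.2,"x":0,"y":0.08,"z":-0.09,"spin":0},
  ],
)

```text
time_s: 7.95
tcp_pos: [0.491, 0.1695, 0.1574]
eef_rot: [-180.0, -0.0, -172.3]
contact_force: [-0.8, -0.2, -0.7]
gripper_width: 0.0352
gripper_force: 0.0
```

Run:
```python
from h import *
c=snap('wrist','w3'); print(c['s']['tcp_pos'])
cv2.imwrite('pics/w3c.png',cv2.resize(c['pixels'][80:400,120:520,::-1],None,fx=1.8,fy=1.8,interpolation=3))
```

```text
[0.49101848 0.16949003 0.1573582 ]
```

View pics/w3c.png

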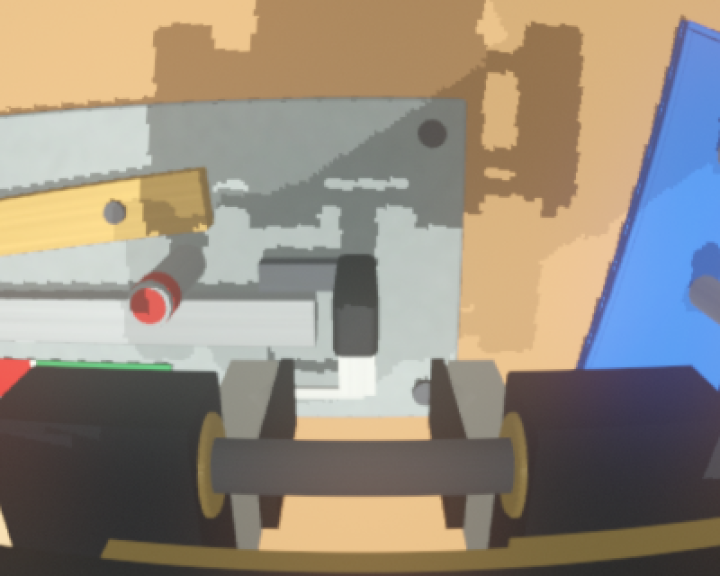

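The pin stands released in the slot with its top at crop (150,305), and the handle's top is near (355,330).

Run:
```python
from h import *
c=load('w3'); s=c['s']; th=np.radians(-82.35);M=R.from_euler('z',th).as_matrix()[:2,:2]; o=[.5152,.0164]
f=lambda u,v:((u+.5)/1.8-.5+120,(v+.5)/1.8-.5+80)
for n,u,v,z in(('h1',335,304,.085),('h2',378,304,.085),('h3',335,355,.085),('h4',378,355,.085),('bladeL',260,280,.026),('pin',149,306,.072)):
    p=at(c,f(u,v),z)[:2]; print(n,(M.T@(p-o)).round(4),p.round(4))
for gx in(-.24,-.195): 
    p=M@[gx,-.0015]+o; delta([*p,.07],-172.35,s)
```

```text
h1 [-0.1451 -0.0091] [0.4868 0.159 ]
h2 [-0.1594 -0.0091] [0.4849 0.1732]
h3 [-0.1449  0.0094] [0.5052 0.1613]
h4 [-0.1596  0.0093] [0.5032 0.1758]
bladeL [-0.1108  0.0007] [0.5011 0.1263]
pin [-0.0762 -0.0035] [0.5016 0.0914]
shift [-0.0022  0.0851  0.0873] spin 0.001 tcp [0.491  0.1695 0.1574] [-180.    -0.  -172.3] t 7.95
shift [-0.0022  0.0401  0.0873] spin 0.001 tcp [0.491  0.1695 0.1574] [-180.    -0.  -172.3] t 7.95
```

Emit:
drive_tool(
  rows=[
    {"fingers":-1,"x":-0.002,"y":0.035,"z":0,"spin":0},
    {"fingers":-1,"x":-0.002,"y":0.07,"z":0.02,"spin":0},
    {"fingers":-1,"x":-0.002,"y":0.07,"z":0.06,"spin":0},
    {"fingers":-1,"x":-0.002,"y":0.07,"z":0.087,"spin":0},
    {"fingers":-1,"x":-0.002,"y":0.07,"z":0.087,"spin":0},
    {"fingers":-1,"x":-0.002,"y":0.06,"z":0.087,"spin":0},
    {"fingers":-1,"x":-0.002,"y":0.05,"z":0.087,"spin":0},
    {"fingers":-1,"x":-0.002,"y":0.04,"z":0.087,"spin":0},
    {"fingers":-1,"x":-0.002,"y":0.035,"z":0.087,"spin":0},
    {"fingers":-1,"x":-0.002,"y":0.035,"z":0.087,"spin":0},
  ],
)

```text
time_s: 9.25
tcp_pos: [0.4888, 0.2042, 0.0709]
eef_rot: [180.0, 0.0, -172.4]
contact_force: [-0.3, 0.2, -0.2]
gripper_width: 0.0
gripper_force: 0.0
```

Emit:
drive_tool(
  rows=[
    {"fingers":-1,"x":0,"y":-0.006,"z":0,"spin":0},
    {"fingers":-1,"x":0,"y":-0.012,"z":0,"spin":0},
    {"fingers":-1,"x":0,"y":-0.018,"z":0,"spin":0},
    {"fingers":-1,"x":0,"y":-0.024,"z":0,"spin":0},
    {"fingers":-1,"x":0,"y":-0.029,"z":0,"spin":0},
    {"fingers":-1,"x":0,"y":-0.034,"z":0,"spin":0},
    {"fingers":-1,"x":0,"y":-0.038,"z":0,"spin":0},
    {"fingers":-1,"x":0,"y":-0.042,"z":0,"spin":0},
    {"fingers":-1,"x":0,"y":-0.046,"z":0,"spin":0},
    {"fingers":-1,"x":0,"y":-0.05,"z":0,"spin":0},
  ],
)

```text
time_s: 10.5
tcp_pos: [0.4953, 0.1548, 0.0706]
eef_rot: [180.0, 0.0, -172.3]
contact_force: [-0.1, 3.2, -0.4]
gripper_width: 0.0001
gripper_force: 1.7
```

Run:
```python
from h import *
c=snap('wrist','w4'); s=c['s']; th=np.radians(-82.35);M=R.from_euler('z',th).as_matrix()[:2,:2]; print(M.T@(s['tcp_pos'][:2]-[.5152,.0164]))
cv2.imwrite('pics/w4c.png',cv2.resize(c['pixels'][60:400,40:520,::-1],None,fx=1.6,fy=1.6,interpolation=3))
```

```text
[-0.13986123 -0.00127478]
```

View pics/w4c.png

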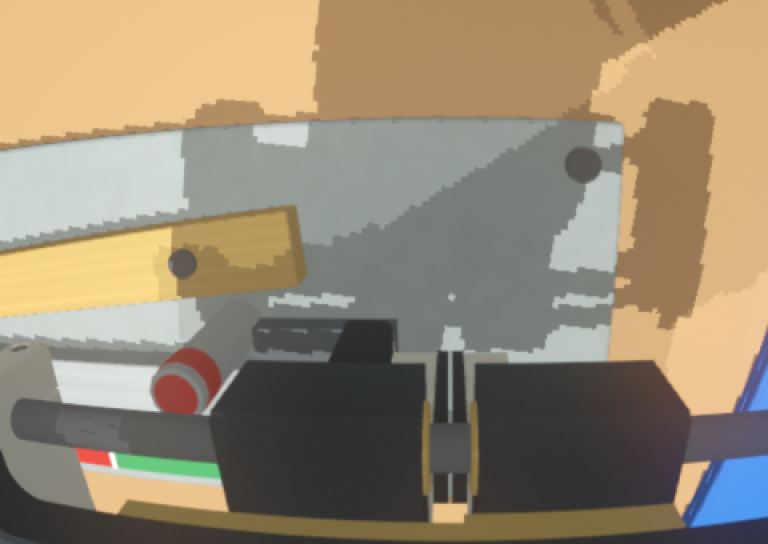

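The blade is about at the pin and the handle is moving at 3 N. Pushing on.

Emit:
drive_tool(
  rows=[
    {"fingers":-1,"x":0,"y":-0.004,"z":0,"spin":0},
    {"fingers":-1,"x":0,"y":-0.008,"z":0,"spin":0},
    {"fingers":-1,"x":0,"y":-0.012,"z":0,"spin":0},
    {"fingers":-1,"x":0,"y":-0.016,"z":0,"spin":0},
    {"fingers":-1,"x":0,"y":-0.02,"z":0,"spin":0},
    {"fingers":-1,"x":0,"y":-0.024,"z":0,"spin":0},
    {"fingers":-1,"x":0,"y":-0.028,"z":0,"spin":0},
    {"fingers":-1,"x":0,"y":-0.032,"z":0,"spin":0},
    {"fingers":-1,"x":0,"y":-0.035,"z":0,"spin":0},
    {"fingers":-1,"x":0,"y":-0.038,"z":0,"spin":0},
  ],
)

```text
time_s: 11.8
tcp_pos: [0.5004, 0.1172, 0.0706]
eef_rot: [180.0, 0.0, -172.3]
contact_force: [-0.1, 3.6, -1.7]
gripper_width: 0.0006
gripper_force: 1.7
```

Run:
```python
from h import *
c=snap('wrist','w5'); s=c['s']; th=np.radians(-82.35);M=R.from_euler('z',th).as_matrix()[:2,:2]; print(M.T@(s['tcp_pos'][:2]-[.5152,.0164]))
t=snap('top','top5')
cv2.imwrite('pics/w5c.png',np.vstack([cv2.resize(c['pixels'][200:360,0:400,::-1],(800,320),interpolation=3),cv2.resize(t['pixels'][205:261,215:355,::-1],(700,280),interpolation=3)[:, :].repeat(1,0) if 0 else cv2.copyMakeBorder(cv2.resize(t['pixels'][205:261,215:355,::-1],(700,280),interpolation=3),0,0,0,100,0)]))
```

```text
[-0.10189476 -0.00124796]
```

View pics/w5c.png

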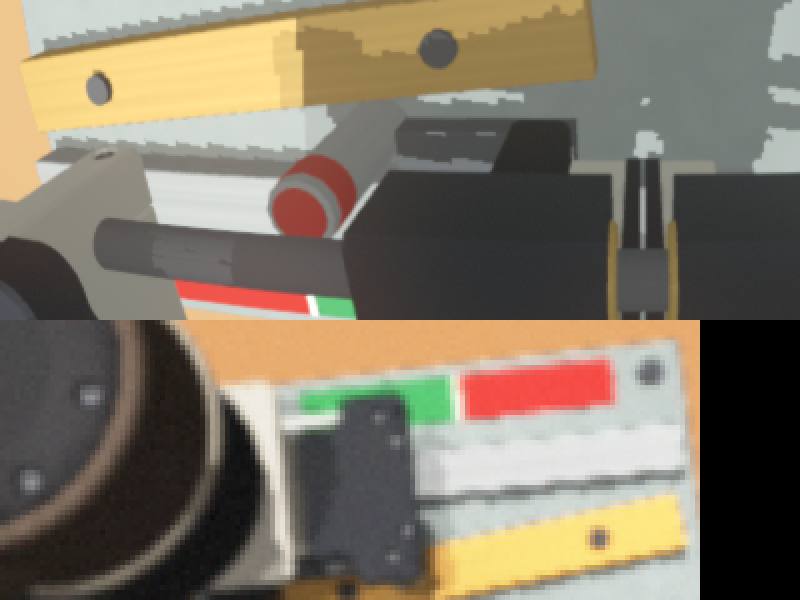

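The blade tip is at crop (397,125)–(397,150), touching the pin, which is still upright and moving freely.

Run:
```python
from h import *
c=load('w5'); th=np.radians(-82.35);M=R.from_euler('z',th).as_matrix()[:2,:2]; o=[.5152,.0164]
for n,u,v,z in(('blade',198,261,.026),('blade2',198,269,.026),('pintop',150,306,.072),('border',156,352,.012),('jawcorner',297,239,.026),('jawfar',10,230,.026),('jawinner far',20,265,.026),('fence',60,277,.026)):
    print(n,(M.T@(at(c,(u,v),z)[:2]-o)).round(4))
```

```text
blade [-0.034  -0.0089]
blade2 [-0.0335 -0.0042]
pintop [-0.0246 -0.0046]
border [0.0123 0.0647]
jawcorner [-0.0888 -0.0216]
jawfar [ 0.109  -0.0273]
jawinner far [ 0.1063 -0.0021]
fence [0.0681 0.0047]
```

Emit:
drive_tool(
  rows=[
    {"fingers":-1,"x":0,"y":-0.003,"z":0,"spin":0},
    {"fingers":-1,"x":0,"y":-0.006,"z":0,"spin":0},
    {"fingers":-1,"x":0,"y":-0.008,"z":0,"spin":0},
    {"fingers":-1,"x":0,"y":-0.009,"z":0,"spin":0},
  ],
)

```text
time_s: 12.4
tcp_pos: [0.5016, 0.1084, 0.0706]
eef_rot: [180.0, 0.0, -172.3]
contact_force: [-0.2, 3.6, -0.3]
gripper_width: 0.0006
gripper_force: 1.7
```

Emit:
drive_tool(
  rows=[
    {"fingers":-1,"x":0,"y":-0.001,"z":0,"spin":0},
    {"fingers":-1,"x":0,"y":-0.002,"z":0,"spin":0},
    {"fingers":-1,"x":0,"y":-0.003,"z":0,"spin":0},
  ],
)

```text
time_s: 12.78
tcp_pos: [0.502, 0.1055, 0.0706]
eef_rot: [180.0, 0.0, -172.3]
contact_force: [0.2, 3.2, -0.3]
gripper_width: 0.0003
gripper_force: 1.7
```

Emit:
drive_tool(
  rows=[
    {"fingers":-1,"x":0,"y":-0.001,"z":0,"spin":0},
    {"fingers":-1,"x":0,"y":-0.002,"z":0,"spin":0},
    {"fingers":-1,"x":0,"y":-0.003,"z":0,"spin":0},
    {"fingers":-1,"x":0,"y":-0.004,"z":0,"spin":0},
  ],
)

```text
time_s: 13.28
tcp_pos: [0.5025, 0.1015, 0.0706]
eef_rot: [180.0, 0.0, -172.3]
contact_force: [-0.6, 4.8, 0.5]
gripper_width: 0.0002
gripper_force: 1.7
```

Emit:
drive_tool(
  rows=[
    {"fingers":-1,"x":0,"y":-0.001,"z":0,"spin":0},
    {"fingers":-1,"x":0,"y":-0.002,"z":0,"spin":0},
    {"fingers":-1,"x":0,"y":-0.003,"z":0,"spin":0},
  ],
)

```text
time_s: 13.65
tcp_pos: [0.5029, 0.0985, 0.0706]
eef_rot: [-180.0, 0.0, -172.3]
contact_force: [-0.0, 3.9, -0.5]
gripper_width: 0.0003
gripper_force: 1.7
```

Emit:
drive_tool(
  rows=[
    {"fingers":-1,"x":0,"y":-0.001,"z":0,"spin":0},
    {"fingers":-1,"x":0,"y":-0.002,"z":0,"spin":0},
    {"fingers":-1,"x":0,"y":-0.003,"z":0,"spin":0},
  ],
)

```text
time_s: 14.02
tcp_pos: [0.5033, 0.0956, 0.0706]
eef_rot: [180.0, 0.0, -172.3]
contact_force: [0.0, 4.3, 0.7]
gripper_width: 0.0
gripper_force: 2.0
```

Emit:
drive_tool(
  rows=[
    {"fingers":-1,"x":0,"y":-0.001,"z":0,"spin":0},
    {"fingers":-1,"x":0,"y":-0.002,"z":0,"spin":0},
    {"fingers":-1,"x":0,"y":-0.003,"z":0,"spin":0},
  ],
)

```text
time_s: 14.4
tcp_pos: [0.5037, 0.0926, 0.0706]
eef_rot: [180.0, 0.0, -172.3]
contact_force: [0.1, 4.2, 0.2]
gripper_width: 0.0005
gripper_force: 2.0
```

Emit:
drive_tool(
  rows=[
    {"fingers":-1,"x":0,"y":-0.001,"z":0,"spin":0},
    {"fingers":-1,"x":0,"y":-0.002,"z":0,"spin":0},
    {"fingers":-1,"x":0,"y":-0.003,"z":0,"spin":0},
  ],
)

```text
time_s: 14.78
tcp_pos: [0.5041, 0.0896, 0.0706]
eef_rot: [180.0, 0.0, -172.3]
contact_force: [0.6, 4.8, -0.3]
gripper_width: 0.0004
gripper_force: 2.0
```

Emit:
drive_tool(
  rows=[
    {"fingers":-1,"x":0,"y":-0.001,"z":0,"spin":0},
    {"fingers":-1,"x":0,"y":-0.002,"z":0,"spin":0},
    {"fingers":-1,"x":0,"y":-0.003,"z":0,"spin":0},
  ],
)

```text
time_s: 15.15
tcp_pos: [0.5045, 0.0866, 0.0706]
eef_rot: [180.0, 0.0, -172.3]
contact_force: [0.7, 4.8, 0.5]
gripper_width: 0.0004
gripper_force: 2.0
```

Emit:
drive_tool(
  rows=[
    {"fingers":-1,"x":0,"y":-0.001,"z":0,"spin":0},
    {"fingers":-1,"x":0,"y":-0.002,"z":0,"spin":0},
    {"fingers":-1,"x":0,"y":-0.003,"z":0,"spin":0},
  ],
)

```text
time_s: 15.52
tcp_pos: [0.5049, 0.0837, 0.0706]
eef_rot: [-180.0, 0.0, -172.3]
contact_force: [-0.2, 4.3, 0.0]
gripper_width: 0.0006
gripper_force: 2.0
```

Emit:
drive_tool(
  rows=[
    {"fingers":-1,"x":0,"y":-0.001,"z":0,"spin":0},
    {"fingers":-1,"x":0,"y":-0.002,"z":0,"spin":0},
    {"fingers":-1,"x":0,"y":-0.003,"z":0,"spin":0},
  ],
)

```text
time_s: 15.9
tcp_pos: [0.5053, 0.0807, 0.0706]
eef_rot: [180.0, 0.0, -172.3]
contact_force: [0.5, 4.2, 0.7]
gripper_width: 0.0004
gripper_force: 2.0
```

Emit:
drive_tool(
  rows=[
    {"fingers":-1,"x":0,"y":-0.001,"z":0,"spin":0},
    {"fingers":-1,"x":0,"y":-0.002,"z":0,"spin":0},
  ],
)

```text
time_s: 16.15
tcp_pos: [0.5056, 0.0787, 0.0706]
eef_rot: [-180.0, 0.0, -172.3]
contact_force: [1.0, 3.9, -0.4]
gripper_width: 0.0007
gripper_force: 2.0
```

Emit:
drive_tool(
  rows=[
    {"fingers":-1,"x":0,"y":-0.001,"z":0,"spin":0},
    {"fingers":-1,"x":0,"y":-0.002,"z":0,"spin":0},
    {"fingers":-1,"x":0,"y":-0.0025,"z":0,"spin":0},
  ],
)

```text
time_s: 16.52
tcp_pos: [0.5059, 0.0762, 0.0706]
eef_rot: [180.0, 0.0, -172.3]
contact_force: [0.7, 3.7, 0.2]
gripper_width: 0.0008
gripper_force: 1.9
```

Emit:
drive_tool(
  rows=[
    {"fingers":-1,"x":0,"y":-0.001,"z":0,"spin":0},
    {"fingers":-1,"x":0,"y":-0.002,"z":0,"spin":0},
    {"fingers":-1,"x":0,"y":-0.0025,"z":0,"spin":0},
  ],
)

```text
time_s: 16.9
tcp_pos: [0.5062, 0.0737, 0.0706]
eef_rot: [180.0, 0.0, -172.3]
contact_force: [1.5, 3.7, 0.6]
gripper_width: 0.0003
gripper_force: 1.9
```

Emit:
drive_tool(
  rows=[
    {"fingers":-1,"x":0,"y":-0.001,"z":0,"spin":0},
    {"fingers":-1,"x":0,"y":-0.002,"z":0,"spin":0},
    {"fingers":-1,"x":0,"y":-0.0025,"z":0,"spin":0},
  ],
)

```text
time_s: 17.27
tcp_pos: [0.5066, 0.0713, 0.0706]
eef_rot: [-180.0, 0.0, -172.3]
contact_force: [1.8, 4.9, 0.6]
gripper_width: 0.0007
gripper_force: 1.9
```

Emit:
drive_tool(
  rows=[
    {"fingers":-1,"x":0,"y":-0.001,"z":0,"spin":0},
    {"fingers":-1,"x":0,"y":-0.002,"z":0,"spin":0},
    {"fingers":-1,"x":0,"y":-0.0025,"z":0,"spin":0},
  ],
)

```text
time_s: 17.65
tcp_pos: [0.5069, 0.0688, 0.0706]
eef_rot: [-180.0, 0.0, -172.3]
contact_force: [0.6, 3.8, -0.1]
gripper_width: 0.0004
gripper_force: 1.9
```

Emit:
drive_tool(
  rows=[
    {"fingers":-1,"x":0,"y":-0.001,"z":0,"spin":0},
    {"fingers":-1,"x":0,"y":-0.002,"z":0,"spin":0},
    {"fingers":-1,"x":0,"y":-0.0025,"z":0,"spin":0},
  ],
)

```text
time_s: 18.02
tcp_pos: [0.5072, 0.0663, 0.0706]
eef_rot: [180.0, 0.0, -172.3]
contact_force: [1.2, 4.3, 0.6]
gripper_width: 0.0009
gripper_force: 1.9
```

Emit:
drive_tool(
  rows=[
    {"fingers":-1,"x":0,"y":-0.001,"z":0,"spin":0},
    {"fingers":-1,"x":0,"y":-0.002,"z":0,"spin":0},
    {"fingers":-1,"x":0,"y":-0.0025,"z":0,"spin":0},
  ],
)

```text
time_s: 18.4
tcp_pos: [0.5076, 0.0638, 0.0706]
eef_rot: [180.0, 0.0, -172.3]
contact_force: [1.1, 5.8, -0.1]
gripper_width: 0.0005
gripper_force: 1.9
```

Emit:
drive_tool(
  rows=[
    {"fingers":-1,"x":0,"y":-0.001,"z":0,"spin":0},
    {"fingers":-1,"x":0,"y":-0.002,"z":0,"spin":0},
  ],
)

```text
time_s: 18.65
tcp_pos: [0.5078, 0.0619, 0.0706]
eef_rot: [180.0, 0.0, -172.3]
contact_force: [0.7, 4.9, 0.3]
gripper_width: 0.0004
gripper_force: 2.0
```

Emit:
drive_tool(
  rows=[
    {"fingers":-1,"x":0,"y":-0.001,"z":0,"spin":0},
    {"fingers":-1,"x":0,"y":-0.002,"z":0,"spin":0},
  ],
)

```text
time_s: 18.9
tcp_pos: [0.5081, 0.0599, 0.0706]
eef_rot: [180.0, -0.0, -172.3]
contact_force: [1.1, 4.7, 0.2]
gripper_width: 0.0005
gripper_force: 2.0
```

Emit:
drive_tool(
  rows=[
    {"fingers":-1,"x":0,"y":-0.001,"z":0,"spin":0},
    {"fingers":-1,"x":0,"y":-0.002,"z":0,"spin":0},
  ],
)

```text
time_s: 19.15
tcp_pos: [0.5084, 0.0579, 0.0706]
eef_rot: [180.0, 0.0, -172.3]
contact_force: [1.1, 4.4, 0.1]
gripper_width: 0.0005
gripper_force: 2.0
```

Emit:
drive_tool(
  rows=[
    {"fingers":-1,"x":0,"y":-0.001,"z":0,"spin":0},
    {"fingers":-1,"x":0,"y":-0.002,"z":0,"spin":0},
    {"fingers":-1,"x":0,"y":-0.0025,"z":0,"spin":0},
  ],
)

```text
time_s: 19.52
tcp_pos: [0.5087, 0.0554, 0.0706]
eef_rot: [180.0, 0.0, -172.3]
contact_force: [1.6, 4.4, 0.9]
gripper_width: 0.0004
gripper_force: 1.9
```

Emit:
drive_tool(
  rows=[
    {"fingers":-1,"x":0,"y":-0.001,"z":0,"spin":0},
    {"fingers":-1,"x":0,"y":-0.002,"z":0,"spin":0},
    {"fingers":-1,"x":0,"y":-0.0025,"z":0,"spin":0},
  ],
)

```text
time_s: 19.9
tcp_pos: [0.5091, 0.0534, 0.0706]
eef_rot: [180.0, 0.0, -172.3]
contact_force: [-0.7, 8.4, 1.8]
gripper_width: 0.0008
gripper_force: 4.0
```

Emit:
drive_tool(
  rows=[
    {"fingers":-1,"x":0,"y":-0.0003,"z":0,"spin":0},
    {"fingers":-1,"x":0,"y":-0.0003,"z":0,"spin":0},
  ],
)

```text
time_s: 20.15
tcp_pos: [0.509, 0.0533, 0.0706]
eef_rot: [180.0, 0.0, -172.3]
contact_force: [-0.7, 7.9, 0.4]
gripper_width: 0.0003
gripper_force: 4.0
```

Emit:
drive_tool(
  rows=[
    {"fingers":-1,"x":0,"y":-0.0004,"z":0,"spin":0},
    {"fingers":-1,"x":0,"y":-0.0004,"z":0,"spin":0},
  ],
)

```text
time_s: 20.4
tcp_pos: [0.5091, 0.053, 0.0706]
eef_rot: [179.9, 0.0, -172.3]
contact_force: [-0.4, 9.4, -0.2]
gripper_width: 0.0004
gripper_force: 4.5
```

Emit:
drive_tool(
  rows=[
    {"fingers":-1,"x":0,"y":-0.0004,"z":0,"spin":0},
    {"fingers":-1,"x":0,"y":-0.0008,"z":0,"spin":0},
    {"fingers":-1,"x":0,"y":-0.0008,"z":0,"spin":0},
  ],
)

```text
time_s: 20.78
tcp_pos: [0.5092, 0.0525, 0.0706]
eef_rot: [179.9, 0.0, -172.3]
contact_force: [-1.8, 11.4, 1.1]
gripper_width: 0.0004
gripper_force: 5.4
```

Emit:
drive_tool(
  rows=[
    {"fingers":-1,"x":0,"y":-0.0004,"z":0,"spin":0},
    {"fingers":-1,"x":0,"y":-0.0005,"z":0,"spin":0},
    {"fingers":-1,"x":0,"y":-0.0005,"z":0,"spin":0},
    {"fingers":-1,"x":0,"y":-0.0005,"z":0,"spin":0},
  ],
)

```text
time_s: 21.28
tcp_pos: [0.5092, 0.0522, 0.0706]
eef_rot: [179.9, 0.0, -172.3]
contact_force: [-2.4, 11.7, 1.4]
gripper_width: 0.0003
gripper_force: 6.1
```

Wedged at about 9 N on the pin, with the blade at gauge x ≈ +0.032 (travel ≈ 0.157), which is the red side. Backing off, then checking.

Emit:
drive_tool(
  rows=[
    {"fingers":-1,"x":0,"y":0.003,"z":0,"spin":0},
    {"fingers":-1,"x":0,"y":0.01,"z":0,"spin":0},
    {"fingers":-1,"x":0,"y":0.03,"z":0,"spin":0},
    {"fingers":-1,"x":0,"y":0.03,"z":-0.05,"spin":0},
    {"fingers":-1,"x":0,"y":0.03,"z":-0.1,"spin":0},
    {"fingers":-1,"x":0,"y":0.03,"z":-0.15,"spin":0},
    {"fingers":-1,"x":0.04,"y":0.06,"z":-0.17,"spin":0},
    {"fingers":-1,"x":0.05,"y":0.11,"z":-0.17,"spin":0},
    {"fingers":-1,"x":0.05,"y":0.12,"z":-0.17,"spin":0},
  ],
)

```text
time_s: 22.4
tcp_pos: [0.4425, 0.1646, 0.241]
eef_rot: [180.0, 0.0, -172.2]
contact_force: [0.7, 0.7, -0.7]
gripper_width: 0.0004
gripper_force: 0.0
```

Run:
```python
from h import *
t=snap('top','top6'); c=snap('scene','scene6')
a=cv2.resize(t['pixels'][200:290,215:365,::-1],(750,450)[::1],interpolation=3)[:, :]
b=cv2.resize(c['pixels'][120:270,210:360,::-1],(400,400),interpolation=3)
a=cv2.resize(t['pixels'][200:250,260:360,::-1],(400,200),interpolation=3)
d=cv2.resize(c['pixels'][245:345,285:385,::-1],(400,400),interpolation=3)
e=cv2.resize(t['pixels'][170:280,370:530,::-1],(291,200),interpolation=3)
row=np.hstack([a,cv2.copyMakeBorder(e,0,0,0,109,0)])
cv2.imwrite('pics/v6.png',np.vstack([row,np.hstack([b,d])]))
I=load('top0');S=load('scene0')
from scipy.optimize import least_squares
for n,u,v in(('small',(445,214),(240,198)),('big',(514,270),(250,156)),('purple',(388,192),(258,231))):
    o1,d1=ray(I,u);o2,d2=ray(S,v);A=np.stack([d1,-d2],1);k=np.linalg.lstsq(A,o2-o1,rcond=None)[0];print(n,(o1+k[0]*d1).round(4),(o2+k[1]*d2).round(4))
```

```text
small [ 0.5793 -0.2946  0.1055] [ 0.5815 -0.2965  0.1064]
big [ 0.4584 -0.4307  0.1333] [ 0.4591 -0.4313  0.1335]
purple [ 0.6276 -0.1709  0.0971] [ 0.6201 -0.1641  0.0945]
```

View pics/v6.png

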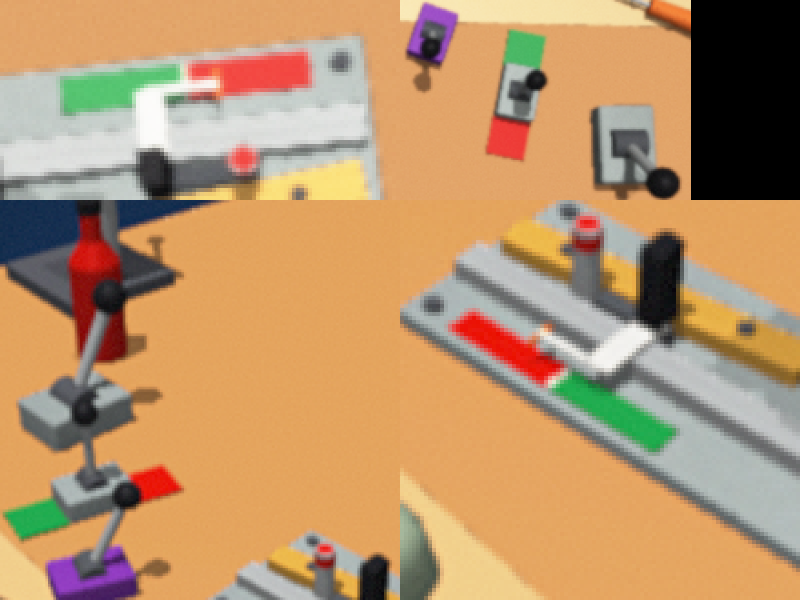

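Pin is upright and wedged with the blade against it. The pointer sits clearly on red at (215,90) of the top-left crop, so the lever goes to the red (robot) side.

Run:
```python
from h import *
delta([.626,-.303,.24],170.5)
```

```text
shift [-0.118  -0.4872  0.0006] spin 0.301 tcp [0.4432 0.1637 0.2404] [-180.    -0.  -172.2] t 22.5
```

Emit:
drive_tool(
  rows=[
    {"fingers":-1,"x":-0.012,"y":-0.05,"z":0,"spin":0},
    {"fingers":-1,"x":-0.024,"y":-0.1,"z":0,"spin":0.05},
    {"fingers":-1,"x":-0.036,"y":-0.15,"z":0,"spin":0.1},
    {"fingers":-1,"x":-0.05,"y":-0.205,"z":0,"spin":0.15},
    {"fingers":-1,"x":-0.063,"y":-0.26,"z":0,"spin":0.2},
    {"fingers":-1,"x":-0.076,"y":-0.315,"z":0,"spin":0.25},
    {"fingers":-1,"x":-0.09,"y":-0.37,"z":0,"spin":0.3},
    {"fingers":-1,"x":-0.104,"y":-0.425,"z":0,"spin":0.3},
    {"fingers":-1,"x":-0.118,"y":-0.475,"z":0,"spin":0.3},
    {"fingers":-1,"x":-0.118,"y":-0.487,"z":0,"spin":0.3},
  ],
)

```text
time_s: 23.75
tcp_pos: [0.6248, -0.308, 0.238]
eef_rot: [-180.0, -0.2, 170.2]
contact_force: [-0.8, 0.9, 0.2]
gripper_width: 0.0002
gripper_force: 0.0
```

Emit:
drive_tool(
  rows=[
    {"fingers":-1,"x":0,"y":0,"z":0.05,"spin":0},
    {"fingers":-1,"x":0,"y":0,"z":0.1,"spin":0},
    {"fingers":-1,"x":0,"y":0,"z":0.14,"spin":0},
    {"fingers":-1,"x":0,"y":0,"z":0.142,"spin":0},
    {"fingers":-1,"x":0,"y":0,"z":0.142,"spin":0},
  ],
)

```text
time_s: 24.38
tcp_pos: [0.626, -0.3043, 0.0998]
eef_rot: [-180.0, 0.0, 170.5]
contact_force: [0.5, -0.0, 0.1]
gripper_width: 0.0003
gripper_force: 0.0
```

Emit:
drive_tool(
  rows=[
    {"fingers":-1,"x":0.012,"y":0,"z":0,"spin":0},
    {"fingers":-1,"x":0.02,"y":0,"z":0,"spin":0},
    {"fingers":-1,"x":0.027,"y":0,"z":0.002,"spin":0},
    {"fingers":-1,"x":0.034,"y":0,"z":0.004,"spin":0},
    {"fingers":-1,"x":0.04,"y":0,"z":0.006,"spin":0},
    {"fingers":-1,"x":0.046,"y":0,"z":0.008,"spin":0},
    {"fingers":-1,"x":0.05,"y":0,"z":0.008,"spin":0},
    {"fingers":-1,"x":0.053,"y":0,"z":0.008,"spin":0},
    {"fingers":-1,"x":0.053,"y":0,"z":0.008,"spin":0},
  ],
)

```text
time_s: 25.5
tcp_pos: [0.5731, -0.2949, 0.0905]
eef_rot: [180.0, -0.0, 170.5]
contact_force: [-0.7, 0.3, 0.3]
gripper_width: 0.0005
gripper_force: 0.1
```

Emit:
drive_tool(
  rows=[
    {"fingers":-1,"x":0.003,"y":0,"z":0,"spin":0},
    {"fingers":-1,"x":0.006,"y":0,"z":0,"spin":0},
    {"fingers":-1,"x":0.007,"y":0,"z":0,"spin":0},
  ],
)

```text
time_s: 25.88
tcp_pos: [0.5663, -0.2937, 0.0906]
eef_rot: [180.0, 0.0, 170.5]
contact_force: [2.5, -0.4, -0.7]
gripper_width: 0.0004
gripper_force: 0.7
```

Emit:
drive_tool(
  rows=[
    {"fingers":-1,"x":0.002,"y":0,"z":0,"spin":0},
    {"fingers":-1,"x":0.003,"y":0,"z":0,"spin":0},
    {"fingers":-1,"x":0.004,"y":0,"z":0,"spin":0},
  ],
)

```text
time_s: 26.25
tcp_pos: [0.565, -0.2934, 0.0915]
eef_rot: [-180.0, 0.3, 170.5]
contact_force: [8.3, -1.0, -1.1]
gripper_width: 0.0003
gripper_force: 3.3
```

Hard stop reached. Backing off to verify.

Emit:
drive_tool(
  rows=[
    {"fingers":-1,"x":-0.01,"y":0,"z":0,"spin":0},
    {"fingers":-1,"x":-0.04,"y":0,"z":0,"spin":0},
    {"fingers":-1,"x":-0.05,"y":0,"z":-0.05,"spin":0},
    {"fingers":-1,"x":-0.05,"y":0,"z":-0.1,"spin":0},
    {"fingers":-1,"x":-0.05,"y":0,"z":-0.15,"spin":0},
    {"fingers":-1,"x":-0.05,"y":0,"z":-0.15,"spin":0},
    {"fingers":-1,"x":-0.05,"y":0,"z":-0.15,"spin":0},
  ],
)

```text
time_s: 27.12
tcp_pos: [0.6112, -0.3011, 0.2399]
eef_rot: [180.0, -0.1, 170.5]
contact_force: [-0.5, 0.4, 0.0]
gripper_width: 0.0006
gripper_force: 0.0
```

Run:
```python
from h import *
c=snap('scene','scene7'); p=c['pixels'].astype(int); m=(p.max(2)<45).astype(np.uint8)
sub=m[180:235,225:275]; n,_,st,ce=cv2.connectedComponentsWithStats(sub)
print([(ce[i]+[225,180],st[i][4]) for i in range(1,n) if st[i][4]>8])
R_=c['orientation'];K=c['intrinsics']
Rm=R.from_euler('xyz',R_,degrees=True).as_matrix()
b=np.radians(-9.5)
for q in(0,.15,.3,.5):
    a=.08*np.sin(q-.5);P=np.array([.579+a*np.cos(b),-.292+a*np.sin(b),.022+.08*np.cos(q-.5)])
    v=Rm.T@(P-c['eye']);print(q,K[0,2]-K[0,0]*v[0]/v[2],K[1,2]+K[0,0]*v[1]/v[2])
print(np.abs(load('scene6')['pixels'][245:345,285:450].astype(int)-p[245:345,285:450]).mean(),sensors.get_state()['tcp_pos'])
```

```text
[(array([255.61016949, 198.94915254]), np.int32(59)), (array([257.07575758, 230.48484848]), np.int32(66))]
0 256.4273081311719 199.30212733115073
0.15 252.3129878787155 198.73228436319363
0.3 247.97202530531303 198.80327047567792
0.5 242.01176519306955 199.9095717244941
15.097515151515152 [ 0.61092681 -0.30105972  0.2390955 ]
```

```bash
python3 -c "
from h import *
print(r.close_job())"
```

```text
the job is handed in; nothing more can be done
None
```

The job is handed in, but the system gave no verdict. The red-banded pin is wedged upright under a push of roughly 9 N with the blade against it, the pointer stopped clearly on red (travel about 0.157 m), and the lever is fully over on its red side.

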